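# Close the slide box and present the notched slide label up

### The arm

A 7-joint arm with a two-finger parallel gripper is mounted at the origin on a cart in front of the work surface, level with it; the furniture and walls round the work are solid. World frame = base frame: x ahead of the robot, y to its left, z up, the work surface at z = 0. Lengths are in m, angles in degrees, forces in N, time in s.
With the tool pointing down it reaches from about 0.4 to 0.875 m from the base axis. Payload 6.5 kg.
Tool frame: the origin (TCP) lies between the finger pads; the fingertips stand 25 mm ahead of it and the grasp point (between the pads) lies 6 mm ahead of it; z points along the fingers, y is the line along which they close (so a half turn about z gives the same grasp; the last joint's range is limited). The gripper opens to 88 mm and grips with 3 to 60 N. Pads are 18 mm wide; open, the fingers measure 123 mm over their backs; the gripper's body (75 mm by 187 mm) begins 45 mm behind the grasp point.
Start: joints at [61.352, 30.733, -0.252, 88.115, 0.149, 61.152, -4.079], TCP at [0.273, -0.59, 0.264] pointing down, gripper open.
Joint ranges: [-154.64, 154.64], [-21.42, 123.67], [-72.66, 72.17], [13.99, 137.28], [-74.86, 254.86], [10.95, 109.41], [-158.01, 158.01]. Speed limits (degrees/s): [136.94, 136.94, 180, 180, 180, 180, 180].

### API

Orientations are given as [roll, pitch, yaw] about the fixed x, y, z axes, in that order (R = Rz(yaw) Ry(pitch) Rx(roll)).
In Python, from station import get_state, capture, job, find_in, landmark_of gives the robot as it stands.
- The arm moves only by the tool move_arm, never from a script. Its argument "rows" is a list of rows, each an object of numbers: "tx", "ty", "tz": the shift along the tool's x, y, z in units of 0.4 m (1.0 is 0.4 m); "wx", "wy", "wz": the turn, a rotation vector about the tool's x, y, z in units of 120 degrees (1.0 is 120 degrees); "claw": the opening, from 0 (shut) to 1 (fully open). A call has 1 to 5 rows; each row shifts and turns the commanded pose from where the row before left it, along the tool's axes as they then stand; what a row does not reach is not made up. A row lasts 1/8 s, in which the tool goes at most 62.5 mm and 10.7 degrees, less where a joint would pass 70% of its speed; a pose out of reach is approached as far as the arm can. A call with a number of a shift or a turn outside -1 to 1 is refused whole. A call with a gripper value outside its range is refused whole. The fingers move at their own pace and stop on an object; "squeeze" is the grip in N (left out, the last holds). Time passes only in rows, so rows that do not move let the fingers close. It gives the time, the measured TCP pose, the force, the opening and the grip force at its end, in the units of the state.
- get_state(): the state, without advancing time (a new reading comes with each control period).
- capture(name): name is "scene" or "top" or "wrist"; returns a dict with "frame" (480x640x3 uint8, red, green, blue), "depth" (480x640 float32, m along the optical axis (not along the pixel's ray), 0 where there is no reading), "fx", "fy", "cx", "cy" (pixels), "extrinsics" (4x4, takes a point from camera to world coordinates); the wrist camera has in their place "mount" (4x4, takes a point from camera to tool coordinates, whose origin is the TCP and whose axes are the flange's). Camera axes: x right, y down, z forward; pixel columns grow to the right and rows downward; lengths in m; the calibration is good to about 2 mm. A picture is of the moment at which its call begins: read the wrist's pose just before it.
- job.hand_in(): hands the job in; it is judged then, once.
Trained networks look in a picture, given as the dict that the camera call returned (one of the last four; its "shot" number tells which), for a name from the list of things; names that differ only in an ending like _2 or _b are one class to them, and where a whole thing is asked for, a point or a joint stands for the part that bears it (a point fixed in the world has none). Each returns a list of dicts, best first, with "conf" (0 to 1); they miss things now and then, are a little off and sometimes report something else, mostly with a low value. They report only what shows in the picture. A call takes as long as a camera call. They do not tell look-alikes from the thing itself.
- find_in(label, picture): "xy" ([column, row] in pixels, amid what is visible of it).
- landmark_of(label, picture): "xy" ([column, row] in pixels: a listed point, or the origin of a listed thing).
The state is a dict: "time": time; "q": joint angles; "joint_vel": joint speeds; "joint_efforts": joint torques, N m; "position": TCP position; "tcp_rot": TCP orientation; "wrist_force": force on the tool from outside, world axes, zero at the start; "moment": the same for the moment, N m; "gripper_width": opening from 0.0 (shut) to 1.0 (fully open); "gripper_force": force on a finger pad.
Only numpy, scipy, OpenCV 4.12 (cv2) and the standard library are available. Lean on these libraries where they do the work, as an engineer would, in place of code of your own. Each camera call takes 0.05 s, during which the arm holds its last target. There are 200 camera calls.

### The job

First swing the lid of the blue slide box down gently until it is fully closed, leaving the slide in its stand meanwhile. Then take the clear slide out of the dark grey stand, tell its blue frosted end by the small corner notch, and hold it up over the middle of the closed box for its label to be checked: label side up (tipped at least halfway from upright towards lying flat), frosted end pointing to the robot's left, one or two hand's breadths above the lid. Finish still holding it there, steady and touching nothing else, and leave the bottle, the objective can, the coverslip box and the petri dish where they stand.

Things in the scene. Friction and masses are not known exactly. Their poses are not given: they have to be found in the camera images.
- slide: Clear thick slide, 76 (x) x 8 (y) x 26 mm (z), 30 g, loose, standing on a long edge in the stand. Origin: middle of its underside as it stands; +x to the frosted end, +z up as it stands, -y out of the label face (blue frosted area with a white bar-code sticker at the +x end; a channel with two ports along the rest). Grip across its 8 mm at mid-length, by the upper 16 mm proud of the stand.
- slide_frosted_end (a point): Centre of the slide's frosted end face: 38 mm along +x and 13 mm up from the slide's origin.
- slide_center (a point): Centre of the slide, 13 mm above its origin in the slide's frame. Axes as slide.
- slide_notch (a point): Middle of the 8 x 8 mm square notch (its floor ground blue) cut out of the slide's upper corner at the frosted end, 34 mm along +x and 22 mm up from its origin. The notch is always uppermost in the stand; looking squarely at the label face it is at the top right.
- stand: Dark grey block fixed to the worktop, 100 (x) x 50 (y) x 20 mm (z), origin at the centre of its underside, z up. In its top one slot along x, 78 x 10 mm, 10 mm deep, in which the slide stands (slide's underside 10 mm, upper edge 36 mm above the worktop). The slide's x axis is along the stand's x axis.
- slide_box: Blue slide box fixed to the worktop, 68 (x) x 150 (y) x 34 mm (z) when closed, origin at the centre of its underside, +x from its front to its hinge side. The base is 19 mm high, the lid 15 mm deep.
- slide_box_lid (a joint): Lid of the slide box, rad: 0 closed, 1.57 lid standing upright, limit 2.0. Stiff damped hinge along the box's y axis: the lid stays wherever it is left, and a push of about 1 to 3 N at its edge moves it (friction 0.035 N m, damping 0.05 N m s/rad).
- lid_hinge (a point): Hinge line of the lid, at mid-length: 35 mm along the box's +x and 19 mm above the worktop.
- lid_edge (a point): Middle of the lid's free outer top edge (moves with the lid). Closed, it lies at the box's front, 35 mm along its -x and 34 mm high; 70 mm from the hinge along the lid's flat outer face, which lies 15 mm off the hinge line. To close, push on the outer face near this edge.
- box_top (a point): Centre of the closed lid's upper face, 34 mm above the worktop; fixed to the box base, does not move with the lid.
- left_mark (a point): Only a fixed reference point in the air to the robot's left of the work, no object, with the world's axes (x ahead, y left, z up).
- bottle_stain: White bottle with blue cap, 42 mm across, 87 mm high, loose bystander; origin at the centre of its underside.
- objective_can: Orange can with black lid, 36 mm across, 57 mm high, loose bystander; origin at the centre of its underside.
- coverslips: Small white coverslip box, 28 x 28 x 9 mm, loose bystander; origin at the centre of its underside.
- petri: Clear petri dish, 58 mm across, 14 mm high, loose bystander; origin at the centre of its underside.
Mind the look-alikes: they are no part of the job. Leave any turquoise look-alike of the slide alone.

How it is judged:
By the outcome, as a careful person would: the job done as asked, in the order asked, and still so for the second after the job is handed in, while the arm keeps its last pose, push and grip.
It also fails if it takes over 54 s, if anything falls off the work surface, if the arm or the gripper's body presses on something with over 40 N, if the wrist force passes 120 N, or if a joint passes its speed limit or range.

## Working session

There is one attempt and no reset: what is moved stays moved. The work goes in short steps, Python scripts to look and compute and a tool call to move; the robot and the scene stay as the last step left them, time stands still between calls to the robot, and variables do not carry over. Pictures are saved under pics/ and viewed, at most 10 in all, crops included, and the job is handed in when it is done.

Besides the shell and the picture viewer there is one more tool, called after ">>>" as name(argument=value, ...) on one line, values as JSON. move_arm: Moves the arm, as the interface text tells. Its arguments: {"type":"object","properties":{"rows":{"type":"array","items":{"type":"object","properties":{"tx":{"type":"number","minimum":-1,"maximum":1},"ty":{"type":"number","minimum":-1,"maximum":1},"tz":{"type":"number","minimum":-1,"maximum":1},"wx":{"type":"number","minimum":-1,"maximum":1},"wy":{"type":"number","minimum":-1,"maximum":1},"wz":{"type":"number","minimum":-1,"maximum":1},"claw":{"type":"number"}}}},"squeeze":{"type":"number"}},"required":["rows"]}

```bash
mkdir -p pics
cat > h.py <<'E'
import numpy as np, cv2
from station import get_state, capture, job, find_in, landmark_of
from scipy.spatial.transform import Rotation as R
def T_of(c,s=None):
    if 'extrinsics' in c: return np.array(c['extrinsics'])
    T=np.eye(4); T[:3,:3]=R.from_euler('xyz',s['tcp_rot'],degrees=True).as_matrix(); T[:3,3]=s['position']
    return T@np.array(c['mount'])
def ray(c,xy,s=None):
    T=T_of(c,s); d=np.array([(xy[0]-c['cx'])/c['fx'],(xy[1]-c['cy'])/c['fy'],1.]); return T[:3,3],T[:3,:3]@d
def at_z(c,xy,z,s=None):
    o,d=ray(c,xy,s); return o+d*(z-o[2])/d[2]
def at_d(c,xy,s=None):
    u,v=[int(round(a)) for a in xy]; p=c['depth'][max(v-1,0):v+2,max(u-1,0):u+2]; p=p[p>0]
    o,d=ray(c,xy,s); return o+d*np.median(p) if len(p) else None
def save(c,n,box=None,k=1):
    f=c['frame'][:,:,::-1]
    if box: f=f[box[1]:box[3],box[0]:box[2]]
    cv2.imwrite('pics/'+n,cv2.resize(f,None,fx=k,fy=k,interpolation=cv2.INTER_CUBIC))
E
python3 - <<'E'
from h import *
np.set_printoptions(precision=3,suppress=True)
print(get_state())
for n in('scene','top'):
    c=capture(n); save(c,n+'0.png'); print(n,c['fx'],T_of(c)[:3,3])
    for l in('slide','stand','slide_box','bottle_stain','objective_can','coverslips','petri'):
        for r in find_in(l,c)[:3]: print(' F',l,np.round(r['xy']),round(r['conf'],2),at_d(c,r['xy']))
    for l in('slide','slide_notch','slide_frosted_end','stand','slide_box','lid_hinge','lid_edge','box_top'):
        for r in landmark_of(l,c)[:3]: print(' L',l,np.round(r['xy']),round(r['conf'],2),at_d(c,r['xy']))
E
```

```text
{'time': 0.0, 'q': array([61.355, 30.777, -0.254, 88.17 ,  0.147, 61.15 , -4.079]), 'joint_vel': array([-0.036, -0.059,  0.035, -0.038, -0.002, -0.041,  0.007]), 'joint_efforts': array([  0.   , -57.098,   0.991, -25.16 ,  -0.056,   0.018,   0.   ]), 'position': array([ 0.273, -0.589,  0.263]), 'tcp_rot': array([-179.902,    0.006,   24.855]), 'wrist_force': array([0.689, 0.295, 0.163]), 'moment': array([ 0.032,  0.01 , -0.015]), 'gripper_force': 0.0, 'gripper_width': 0.9995701862978633}
scene 536.7593704182248 [ 0.138 -0.971  0.829]
 F slide [380. 403.] 0.85 [ 0.512 -0.63   0.025]
 F slide [342. 336.] 0.59 [ 0.543 -0.477  0.021]
 F stand [334. 344.] 0.84 [ 0.52  -0.485  0.021]
 F stand [281. 286.] 0.24 [ 0.508 -0.314  0.031]
 F slide_box [272. 296.] 0.84 [ 0.49  -0.308  0.007]
 F bottle_stain [389. 346.] 0.66 [ 0.606 -0.542  0.015]
 F objective_can [350. 263.] 0.85 [ 0.661 -0.343  0.042]
 F coverslips [381. 301.] 0.66 [ 0.668 -0.442  0.01 ]
 F petri [388. 344.] 0.63 [ 0.609 -0.534  0.013]
 L slide [378. 406.] 0.71 [ 0.51  -0.628  0.015]
 L slide_notch [398. 406.] 0.73 [ 0.547 -0.641
[... 1006 characters left out ...]
17]
 L slide [368. 250.] 0.57 [ 0.538 -0.477  0.033]
 L slide [433. 260.] 0.53 [ 0.512 -0.621  0.026]
 L slide_notch [357. 243.] 0.58 [ 0.554 -0.454  0.037]
 L slide_notch [447. 248.] 0.55 [ 0.54  -0.659  0.   ]
 L slide_frosted_end [447. 250.] 0.68 [ 0.535 -0.655  0.017]
 L slide_frosted_end [392. 213.] 0.61 [ 0.619 -0.536  0.014]
 L slide_frosted_end [352. 240.] 0.56 [ 0.561 -0.444  0.028]
 L stand [363. 251.] 0.92 [ 0.535 -0.467  0.022]
 L stand [292. 289.] 0.59 [ 0.455 -0.307  0.004]
 L slide_box [289. 288.] 0.84 [ 0.458 -0.302  0.004]
 L lid_hinge [296. 269.] 0.98 [ 0.497 -0.319  0.089]
 L lid_edge [298. 261.] 0.65 [ 0.515 -0.325  0.078]
 L box_top [290. 286.] 0.7 [ 0.461 -0.304  0.003]
```

View pics/scene0.png

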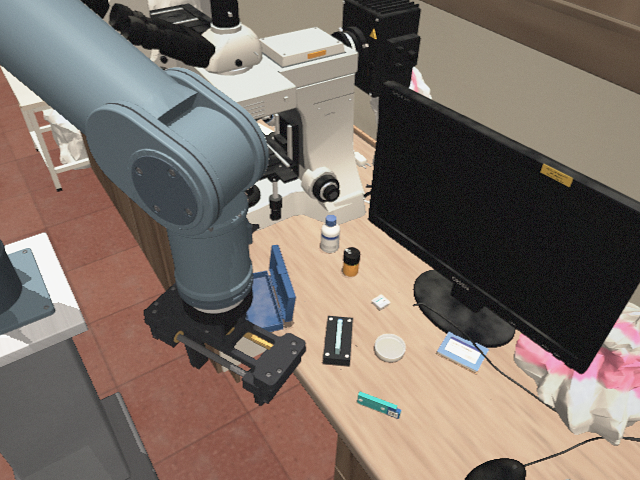

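View pics/top0.png

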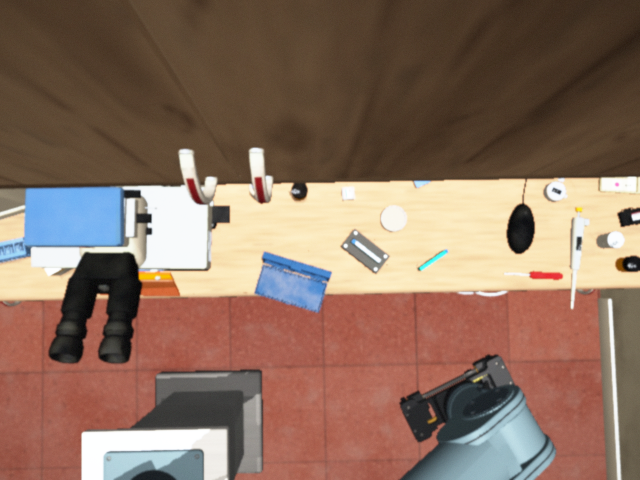

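The scene shows the clear slide in the stand (scene 340,338; top 366,250). The turquoise look-alike lies on the bench (scene 380,403; top 433,260), and the blue/white card (scene 462,352) could also be confused with it. I choose the slide in the stand. The box lid stands open at top (293,272), and I'll check both in one close crop and by depth.

Run:
```python
from h import *
np.set_printoptions(precision=4,suppress=True)
c=capture('top'); save(c,'crop1.png',(245,225,405,325),5)
d=c['depth']; v,u=np.mgrid[0:480,0:640]; T=T_of(c)
P=np.stack([(u-c['cx'])/c['fx']*d,(v-c['cy'])/c['fy']*d,d],-1)@T[:3,:3].T+T[:3,3]
f=c['frame'].astype(int); 
# blue box
m=(f[...,2]>f[...,0]+40)&(u>245)&(u<340)&(v>240)&(v<320)&(d>0)&(P[...,2]>-0.02)
q=P[m]; print('box n',m.sum())
base=q[q[:,2]<0.03]; lid=q[q[:,2]>0.05]
for nm,a in(('base',base),('lid',lid)):
    r=cv2.minAreaRect(a[:,:2].astype(np.float32)); print(nm,len(a),r,a.min(0),a.max(0))
hi=lid[lid[:,2]>lid[:,2].max()-0.008]; print('lidtop',hi.mean(0),cv2.minAreaRect(hi[:,:2].astype(np.float32)))
m=(f.max(-1)<110)&(u>335)&(u<395)&(v>222)&(v<280)
m=cv2.morphologyEx(m.astype(np.uint8),cv2.MORPH_CLOSE,np.ones((9,9)))
n,L,S,C=cv2.connectedComponentsWithStats(m); k=1+S[1:,4].argmax()
pts=np.argwhere(L==k)[:,::-1].astype(np.float32); r=cv2.minAreaRect(pts); b=cv2.boxPoints(r)
print('stand',r,np.array([at_z(c,x,0.02) for x in b]),at_z(c,r[0],0.02))
s=capture('scene')
d=s['depth'];T=T_of(s)
P=np.stack([(u-s['cx'])/s['fx']*d,(v-s['cy'])/s['fy']*d,d],-1)@T[:3,:3].T+T[:3,3]; f=s['frame'].astype(int)
m=(f[...,2]>f[...,0]+40)&(u>245)&(u<300)&(v>235)&(v<335)&(d>0); q=P[m]; q=q[(q[:,2]>0.035)&(q[:,2]<.15)]
print('scene lid',len(q),q.min(0),q.max(0)); hi=q[q[:,2]>.075]; print(hi.mean(0))
for z in(.04,.055,.07,.085): 
    a=q[abs(q[:,2]-z)<.006]; print(z,len(a),a.mean(0), np.linalg.svd(a[:,:2]-a[:,:2].mean(0),full_matrices=False)[2][0])
```

```text
box n 2705
base 2254 ((0.4632796347141266, -0.30722060799598694), (0.147935152053833, 0.08085684478282928), 72.21372985839844) [ 0.4051 -0.3863 -0.0061] [ 0.5224 -0.2259  0.0296]
lid 447 ((0.5050341486930847, -0.3200649619102478), (0.14750179648399353, 0.016569387167692184), 72.13152313232422) [ 0.4774 -0.3909  0.0522] [ 0.5343 -0.2493  0.0977]
lidtop [ 0.5059 -0.3184  0.0917] ((0.505021333694458, -0.32014942169189453), (0.14593598246574402, 0.015923094004392624), 71.94239807128906)
stand ((350.0, 241.5), (1.0, 0.0), -90.0) [[ 0.5564 -0.4392  0.02  ]
 [ 0.5564 -0.4392  0.02  ]
 [ 0.5586 -0.4393  0.02  ]
 [ 0.5586 -0.4393  0.02  ]] [ 0.5575 -0.4393  0.02  ]
scene lid 529 [ 0.4717 -0.3965  0.0353] [ 0.5348 -0.2487  0.0929]
[ 0.5033 -0.3317  0.0873]
0.04 22 [ 0.4901 -0.3532  0.041 ] [-0.2822 -0.9594]
0.055 34 [ 0.4863 -0.3719  0.0551] [-0.2822 -0.9594]
0.07 34 [ 0.4879 -0.3721  0.0694] [-0.2872 -0.9579]
0.085 404 [ 0.5039 -0.3305  0.0874] [-0.3075 -0.9515]
```

View pics/crop1.png

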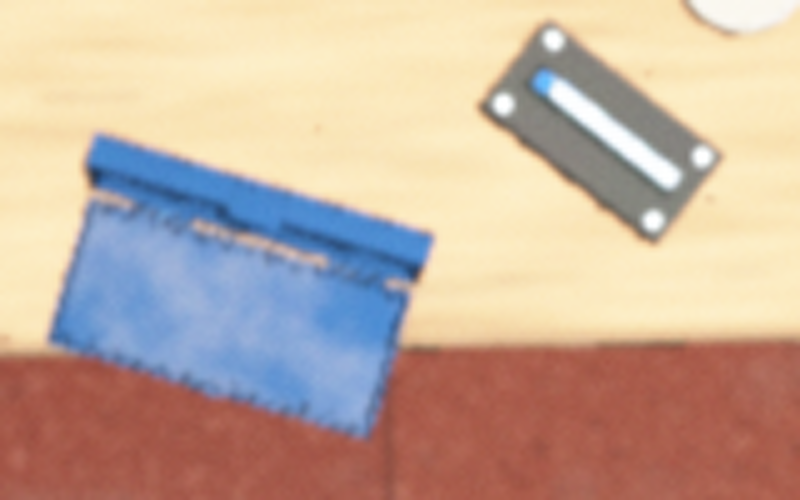

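The crop shows the clear slide in the stand with its blue, notched end at crop (543,83), top px (354,242). Its direction is about yaw 52°, so the label faces away and to the right. The lid stands about upright, with the hinge near (0.490,-0.318) and box yaw about -18°. Next is planning the approach to behind the lid.

```bash
cat >> h.py <<'E'
def pose():
    s=get_state(); return np.array(s['position']),R.from_euler('xyz',s['tcp_rot'],degrees=True)
def plan(wps,p=None,Rm=None):
    """wps: list of (pos, R, n rows); prints rows"""
    from scipy.spatial.transform import Slerp
    if p is None: p,Rm=pose()
    out=[]
    for tp,tr,n in wps:
        sl=Slerp([0,1],R.concatenate([Rm,tr])); p0=p.copy(); 
        for i in range(1,n+1):
            pn=p0+(np.array(tp)-p0)*i/n; rn=sl(i/n)
            t=np.round(Rm.inv().apply(pn-p)/0.4,3); w=np.round(np.degrees((Rm.inv()*rn).as_rotvec())/120,3)
            out.append((t,w)); p=p+Rm.apply(t*0.4); Rm=Rm*R.from_rotvec(np.radians(w*120))
    for i,(t,w) in enumerate(out): print(i+1,'t',t+0.,'w',w+0.)
    return p,Rm
def down(yaw): return R.from_euler('xyz',[180,0,yaw],degrees=True)
E
python3 - <<'E'
from h import *
plan([([.547,-.336,.264],down(-18),7),([.547,-.336,.095],down(-18),3)])
E
```

```text
1 t [ 0.127 -0.041  0.   ] w [0.    0.    0.051]
2 t [ 0.122 -0.055  0.   ] w [0.    0.    0.051]
3 t [ 0.115 -0.067  0.   ] w [0.    0.    0.051]
4 t [ 0.107 -0.079  0.   ] w [0.    0.    0.051]
5 t [ 0.099 -0.09  -0.001] w [0.    0.    0.051]
6 t [ 0.088 -0.1    0.   ] w [0.    0.    0.051]
7 t [ 0.077 -0.108  0.   ] w [0.    0.    0.051]
8 t [0.    0.    0.141] w [0. 0. 0.]
9 t [0.    0.    0.141] w [0. 0. 0.]
10 t [0.    0.    0.141] w [0. 0. 0.]
```

>>> move_arm(rows=[{"tx": 0.127,"ty": -0.041,"wz": 0.051,"claw": 0},{"tx": 0.122,"ty": -0.055,"wz": 0.051,"claw": 0},{"tx": 0.115,"ty": -0.067,"wz": 0.051,"claw": 0},{"tx": 0.107,"ty": -0.079,"wz": 0.051,"claw": 0},{"tx": 0.099,"ty": -0.09,"wz": 0.051,"claw": 0}])

```text
invalid input at $.rows[0]: expected keys tx, ty, tz, wx, wy, wz, claw
```

>>> move_arm(rows=[{"tx": 0.088,"ty": -0.1,"wz": 0.051,"claw": 0},{"tx": 0.077,"ty": -0.108,"wz": 0.051,"claw": 0},{"claw": 0},{"claw": 0}])

```text
invalid input at $.rows[0]: expected keys tx, ty, tz, wx, wy, wz, claw
```

Run:
```python
from h import *
np.set_printoptions(precision=4,suppress=True)
s=get_state(); print(s['time'],s['position'],s['tcp_rot'],s['q'],s['wrist_force'],s['gripper_width'])
c=capture('wrist'); save(c,'w1.png')
for l in('lid_hinge','lid_edge','slide_notch','stand'):
    for r in landmark_of(l,c)[:2]: print(l,np.round(r['xy']),round(r['conf'],2),at_d(c,r['xy'],s))
```

```text
1.7 [ 0.2732 -0.5898  0.2637] [-179.9971    0.0022   24.8552] [61.3536 30.7353 -0.2519 88.1158  0.1493 61.1523 -4.0797] [-0.4215 -0.6304 -0.2636] 1.0013627836249739
```

View pics/w1.png

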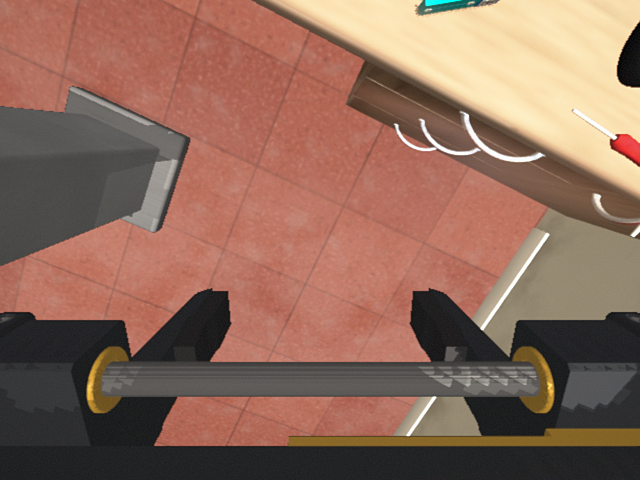

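All the keys are required, so the arm has not moved; the wrist picture shows only floor and the bench edge.

>>> move_arm(rows=[{"tx": 0.127,"ty": -0.041,"tz": 0,"wx": 0,"wy": 0,"wz": 0.051,"claw": 0},{"tx": 0.122,"ty": -0.055,"tz": 0,"wx": 0,"wy": 0,"wz": 0.051,"claw": 0},{"tx": 0.115,"ty": -0.067,"tz": 0,"wx": 0,"wy": 0,"wz": 0.051,"claw": 0},{"tx": 0.107,"ty": -0.079,"tz": 0,"wx": 0,"wy": 0,"wz": 0.051,"claw": 0},{"tx": 0.099,"ty": -0.09,"tz": 0,"wx": 0,"wy": 0,"wz": 0.051,"claw": 0}])

```text
time: 2.58
position: [0.4701, -0.4071, 0.2639]
tcp_rot: [180.0, -0.0, -6.0]
wrist_force: [0.0, 0.1, -0.8]
gripper_width: 0.456
gripper_force: 0.0
```

>>> move_arm(rows=[{"tx": 0.088,"ty": -0.1,"tz": 0,"wx": 0,"wy": 0,"wz": 0.051,"claw": 0},{"tx": 0.077,"ty": -0.108,"tz": 0,"wx": 0,"wy": 0,"wz": 0.051,"claw": 0},{"tx": 0,"ty": 0,"tz": 0,"wx": 0,"wy": 0,"wz": 0,"claw": 0},{"tx": 0,"ty": 0,"tz": 0,"wx": 0,"wy": 0,"wz": 0,"claw": 0}])

```text
time: 3.08
position: [0.5465, -0.3366, 0.2636]
tcp_rot: [180.0, 0.0, -18.0]
wrist_force: [-0.4, 0.5, -0.9]
gripper_width: 0.01
gripper_force: 0.0
```

Run:
```python
from h import *
np.set_printoptions(precision=4,suppress=True)
s=get_state(); print(s['time'],s['position'],s['tcp_rot'],s['q'],s['wrist_force'],s['gripper_width'])
c=capture('wrist'); save(c,'w2.png')
for l in('lid_hinge','lid_edge','slide_notch','slide_frosted_end','stand'):
    for r in landmark_of(l,c)[:2]: print(l,np.round(r['xy']),round(r['conf'],2),at_d(c,r['xy'],s))
```

```text
3.075 [ 0.5465 -0.3366  0.2636] [179.9504   0.0283 -17.952 ] [ 24.2552  29.9398   4.7912  89.6874  -2.6832  60.5052 -78.22  ] [-0.3719  0.5296 -0.9383] 0.009687039420105762
lid_hinge [321. 260.] 0.7 [ 0.5112 -0.3263  0.0742]
lid_edge [318. 265.] 0.56 [ 0.5122 -0.323   0.0862]
slide_notch [619. 132.] 0.84 [ 0.5303 -0.6573  0.018 ]
slide_notch [422. 175.] 0.73 [ 0.5527 -0.4506  0.0295]
slide_frosted_end [614. 132.] 0.98 [ 0.5324 -0.651   0.0191]
slide_frosted_end [412. 171.] 0.67 [ 0.5581 -0.4432  0.0186]
stand [437. 178.] 0.82 [ 0.5463 -0.4623  0.0364]
stand [320. 261.] 0.2 [ 0.512  -0.3248  0.0779]
```

View pics/w2.png

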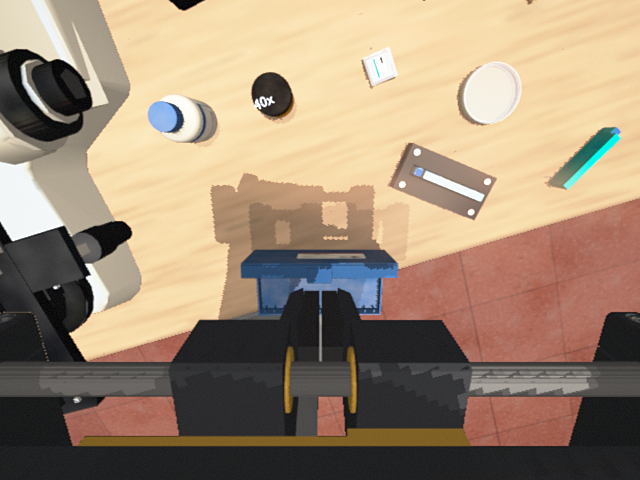

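The wrist view shows the lid upright at (320,262), the slide in the stand with its blue end at (418,172), and the bottle, can, coverslips and petri dish well clear. I'll descend behind the lid and work out the pushing arc.

Run:
```python
from h import *
H=np.array([.490,-.318]); bx=np.array([.952,-.307])
def tcp(th,u=.058,push=0.0):
    t=np.radians(th); x=-u*np.cos(t)+.015*np.sin(t)+.009; z=.019+u*np.sin(t)+.015*np.cos(t)+.025-push
    return np.r_[H+bx*x,z]
w=[([.547,-.336,.100],down(-18),3)]
w+=[(tcp(96),down(-18),2)]
w+=[(tcp(a),down(-18),1) for a in (90,84,78,72,66,60,54,48,42,36,30,25,20,16,12,9,6,3,0)]
w+=[(tcp(0,push=.003),down(-18),1),(tcp(0,push=.006),down(-18),1)]
plan(w)
```

```text
1 t [ 0.    -0.001  0.136] w [0. 0. 0.]
2 t [ 0.001 -0.001  0.137] w [0. 0. 0.]
3 t [ 0.    -0.001  0.136] w [ 0.     0.    -0.001]
4 t [-0.037  0.     0.   ] w [0. 0. 0.]
5 t [-0.037  0.001  0.   ] w [0. 0. 0.]
6 t [-0.015  0.    -0.005] w [0. 0. 0.]
7 t [-0.016  0.    -0.003] w [0. 0. 0.]
8 t [-0.015  0.    -0.001] w [0. 0. 0.]
9 t [-0.016  0.     0.   ] w [0. 0. 0.]
10 t [-0.016  0.     0.002] w [0. 0. 0.]
11 t [-0.015  0.     0.003] w [0. 0. 0.]
12 t [-0.015  0.     0.005] w [0. 0. 0.]
13 t [-0.014  0.     0.007] w [0. 0. 0.]
14 t [-0.014  0.     0.008] w [0. 0. 0.]
15 t [-0.012  0.     0.009] w [0. 0. 0.]
16 t [-0.012  0.     0.011] w [0. 0. 0.]
17 t [-0.008  0.     0.009] w [0. 0. 0.]
18 t [-0.008  0.     0.011] w [0. 0. 0.]
19 t [-0.006  0.     0.008] w [0. 0. 0.]
20 t [-0.005  0.     0.01 ] w [0. 0. 0.]
21 t [-0.003  0.     0.007] w [0. 0. 0.]
22 t [-0.003  0.     0.007] w [0. 0. 0.]
23 t [-0.003  0.     0.007] w [0. 0. 0.]
24 t [-0.002  0.     0.008] w [0. 0. 0.]
25 t [0.    0.    0.008] w [0. 0. 0.]
26 t [0.    0.    0.007] w [0. 0. 0.]
```

>>> move_arm(rows=[{"tx": 0,"ty": 0,"tz": 0.136,"wx": 0,"wy": 0,"wz": 0,"claw": 0},{"tx": 0,"ty": 0,"tz": 0.137,"wx": 0,"wy": 0,"wz": 0,"claw": 0},{"tx": 0,"ty": 0,"tz": 0.136,"wx": 0,"wy": 0,"wz": 0,"claw": 0},{"tx": -0.037,"ty": 0,"tz": 0,"wx": 0,"wy": 0,"wz": 0,"claw": 0},{"tx": -0.037,"ty": 0,"tz": 0,"wx": 0,"wy": 0,"wz": 0,"claw": 0}])

```text
time: 4.0
position: [0.5182, -0.3271, 0.0992]
tcp_rot: [-180.0, 0.0, -18.0]
wrist_force: [2.4, -1.1, 2.5]
gripper_width: 0.004
gripper_force: 1.0
```

>>> move_arm(rows=[{"tx": -0.015,"ty": 0,"tz": -0.005,"wx": 0,"wy": 0,"wz": 0,"claw": 0},{"tx": -0.016,"ty": 0,"tz": -0.003,"wx": 0,"wy": 0,"wz": 0,"claw": 0},{"tx": -0.015,"ty": 0,"tz": -0.001,"wx": 0,"wy": 0,"wz": 0,"claw": 0},{"tx": -0.016,"ty": 0,"tz": 0,"wx": 0,"wy": 0,"wz": 0,"claw": 0}])

```text
time: 4.5
position: [0.4952, -0.3196, 0.104]
tcp_rot: [180.0, -0.1, -18.0]
wrist_force: [1.5, -0.8, -0.5]
gripper_width: 0.007
gripper_force: 0.6
```

>>> move_arm(rows=[{"tx": -0.016,"ty": 0,"tz": 0.002,"wx": 0,"wy": 0,"wz": 0,"claw": 0},{"tx": -0.015,"ty": 0,"tz": 0.003,"wx": 0,"wy": 0,"wz": 0,"claw": 0},{"tx": -0.015,"ty": 0,"tz": 0.005,"wx": 0,"wy": 0,"wz": 0,"claw": 0},{"tx": -0.014,"ty": 0,"tz": 0.007,"wx": 0,"wy": 0,"wz": 0,"claw": 0},{"tx": -0.014,"ty": 0,"tz": 0.008,"wx": 0,"wy": 0,"wz": 0,"claw": 0}])

```text
time: 5.12
position: [0.4667, -0.31, 0.0935]
tcp_rot: [-180.0, 0.0, -18.0]
wrist_force: [0.5, -0.6, 0.2]
gripper_width: 0.002
gripper_force: 0.5
```

>>> move_arm(rows=[{"tx": -0.012,"ty": 0,"tz": 0.009,"wx": 0,"wy": 0,"wz": 0,"claw": 0},{"tx": -0.012,"ty": 0,"tz": 0.011,"wx": 0,"wy": 0,"wz": 0,"claw": 0},{"tx": -0.008,"ty": 0,"tz": 0.009,"wx": 0,"wy": 0,"wz": 0,"claw": 0},{"tx": -0.008,"ty": 0,"tz": 0.011,"wx": 0,"wy": 0,"wz": 0,"claw": 0},{"tx": -0.006,"ty": 0,"tz": 0.008,"wx": 0,"wy": 0,"wz": 0,"claw": 0}])

```text
time: 5.75
position: [0.4492, -0.3044, 0.0741]
tcp_rot: [-180.0, 0.0, -18.0]
wrist_force: [0.9, -1.0, 0.9]
gripper_width: 0.005
gripper_force: 0.3
```

>>> move_arm(rows=[{"tx": -0.005,"ty": 0,"tz": 0.01,"wx": 0,"wy": 0,"wz": 0,"claw": 0},{"tx": -0.003,"ty": 0,"tz": 0.007,"wx": 0,"wy": 0,"wz": 0,"claw": 0},{"tx": -0.003,"ty": 0,"tz": 0.007,"wx": 0,"wy": 0,"wz": 0,"claw": 0},{"tx": -0.003,"ty": 0,"tz": 0.007,"wx": 0,"wy": 0,"wz": 0,"claw": 0},{"tx": -0.002,"ty": 0,"tz": 0.006,"wx": 0,"wy": 0,"wz": 0,"claw": 0}])

```text
time: 6.38
position: [0.4434, -0.3025, 0.0595]
tcp_rot: [180.0, -0.0, -18.0]
wrist_force: [0.3, 0.5, -0.0]
gripper_width: 0.006
gripper_force: 0.2
```

>>> move_arm(rows=[{"tx": 0,"ty": 0,"tz": 0.004,"wx": 0,"wy": 0,"wz": 0,"claw": 0},{"tx": 0,"ty": 0,"tz": 0.003,"wx": 0,"wy": 0,"wz": 0,"claw": 0},{"tx": 0,"ty": 0,"tz": 0,"wx": 0,"wy": 0,"wz": 0,"claw": 0}])

```text
time: 6.75
position: [0.4435, -0.3026, 0.0591]
tcp_rot: [-180.0, 0.0, -18.0]
wrist_force: [-7.1, 4.0, 28.3]
gripper_width: 0.005
gripper_force: 14.4
```

Run:
```python
from h import *
p,r=pose()
plan([(p+[0,0,.12],r,3),([.534,-.475,.18],down(52),7)])
c=capture('scene'); save(c,'s2.png',(220,230,420,380),4)
```

```text
1 t [ 0.   0.  -0.1] w [0. 0. 0.]
2 t [ 0.   0.  -0.1] w [0. 0. 0.]
3 t [ 0.   0.  -0.1] w [0. 0. 0.]
4 t [0.05  0.049 0.   ] w [ 0.     0.    -0.083]
5 t [ 0.04   0.056 -0.001] w [ 0.     0.    -0.084]
6 t [0.031 0.063 0.   ] w [ 0.     0.    -0.083]
7 t [0.018 0.067 0.   ] w [ 0.     0.    -0.083]
8 t [ 0.007  0.069 -0.001] w [ 0.     0.    -0.084]
9 t [-0.005  0.069  0.   ] w [ 0.     0.    -0.083]
10 t [-0.017  0.068  0.   ] w [ 0.     0.    -0.083]
```

View pics/s2.png

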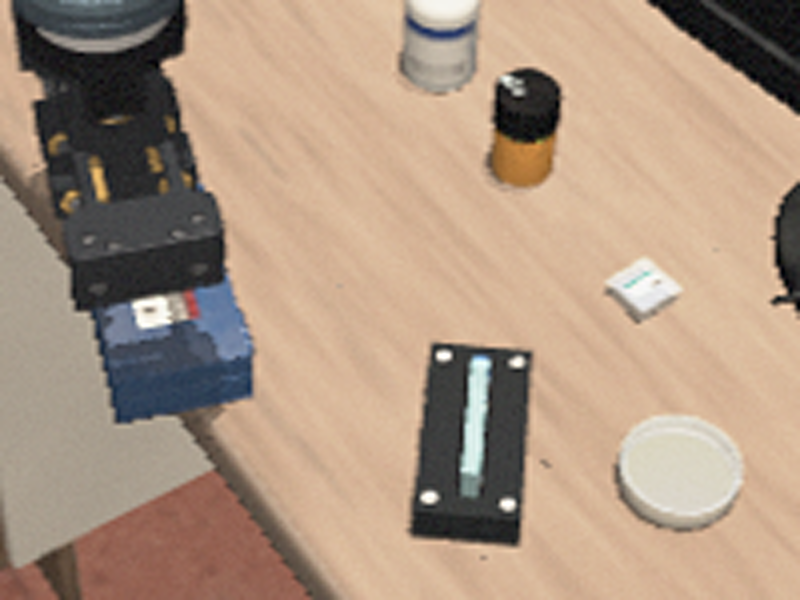

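The crop shows the lid fully closed (crop 180,340) and the slide in its stand with the blue notched end at the far end (crop 480,360). Now I'll lift and go above the stand.

>>> move_arm(rows=[{"tx": 0,"ty": 0,"tz": -0.1,"wx": 0,"wy": 0,"wz": 0,"claw": 0},{"tx": 0,"ty": 0,"tz": -0.1,"wx": 0,"wy": 0,"wz": 0,"claw": 0},{"tx": 0,"ty": 0,"tz": -0.1,"wx": 0,"wy": 0,"wz": 0,"claw": 0}])

```text
time: 7.18
position: [0.4431, -0.3024, 0.178]
tcp_rot: [-180.0, 0.0, -18.0]
wrist_force: [0.7, 0.4, -0.6]
gripper_width: 0.003
gripper_force: 0.0
```

>>> move_arm(rows=[{"tx": 0.05,"ty": 0.049,"tz": 0,"wx": 0,"wy": 0,"wz": -0.083,"claw": 0},{"tx": 0.04,"ty": 0.056,"tz": 0,"wx": 0,"wy": 0,"wz": -0.084,"claw": 0.2},{"tx": 0.031,"ty": 0.063,"tz": 0,"wx": 0,"wy": 0,"wz": -0.083,"claw": 0.6},{"tx": 0.018,"ty": 0.067,"tz": 0,"wx": 0,"wy": 0,"wz": -0.083,"claw": 0.6},{"tx": 0.007,"ty": 0.069,"tz": 0,"wx": 0,"wy": 0,"wz": -0.084,"claw": 0.6}])

```text
time: 7.8
position: [0.5081, -0.4265, 0.1766]
tcp_rot: [-180.0, 0.0, 32.4]
wrist_force: [-0.2, -0.0, -0.1]
gripper_width: 0.432
gripper_force: 0.0
```

>>> move_arm(rows=[{"tx": -0.005,"ty": 0.069,"tz": 0,"wx": 0,"wy": 0,"wz": -0.083,"claw": 0.6},{"tx": -0.017,"ty": 0.068,"tz": 0,"wx": 0,"wy": 0,"wz": -0.083,"claw": 0.6},{"tx": 0,"ty": 0,"tz": 0,"wx": 0,"wy": 0,"wz": 0,"claw": 0.6}])

```text
time: 8.18
position: [0.5336, -0.4767, 0.1761]
tcp_rot: [-180.0, 0.0, 51.8]
wrist_force: [0.3, 0.0, 0.2]
gripper_width: 0.599
gripper_force: 0.0
```

Run:
```python
from h import *
np.set_printoptions(precision=4,suppress=True)
s=get_state(); print(s['time'],s['position'],s['tcp_rot'],s['q'],s['gripper_width'])
c=capture('wrist'); save(c,'w3.png')
for l,z in(('slide_notch',.03),('slide_frosted_end',.023),('stand',.02),('slide',.036),('box_top',.034),('lid_edge',.034)):
    for r in landmark_of(l,c)[:2]: print(l,np.round(r['xy']),round(r['conf'],2),at_d(c,r['xy'],s),at_z(c,r['xy'],z,s))
```

```text
8.175 [ 0.5336 -0.4767  0.1761] [-179.9978    0.0167   51.8098] [ 45.1789  42.8552 -11.4283  80.0444   9.1629  58.0062  -6.3257] 0.5986626496101513
slide_notch [323. 196.] 0.9 [ 0.5563 -0.4507  0.0283] [ 0.5565 -0.4505  0.03  ]
slide_notch [319. 228.] 0.37 [ 0.5386 -0.468   0.0361] [ 0.5376 -0.4693  0.03  ]
slide_frosted_end [321. 186.] 0.78 [ 0.5595 -0.4449  0.0225] [ 0.5596 -0.4448  0.023 ]
stand [322. 220.] 0.94 [ 0.5443 -0.4648  0.0362] [ 0.542 -0.468  0.02 ]
slide [321. 229.] 0.93 [ 0.5393 -0.4696  0.0363] [ 0.5393 -0.4697  0.036 ]
slide [394. 348.] 0.84 [ 0.5586 -0.4873  0.1934] [ 0.5227 -0.5984  0.036 ]
box_top [ 94. 130.] 0.9 [ 0.4539 -0.3062  0.0341] [ 0.4538 -0.3062  0.034 ]
lid_edge [ 57. 146.] 0.87 [ 0.1102 -0.0667 -0.4822] [ 0.4229 -0.297   0.034 ]
```

View pics/w3.png

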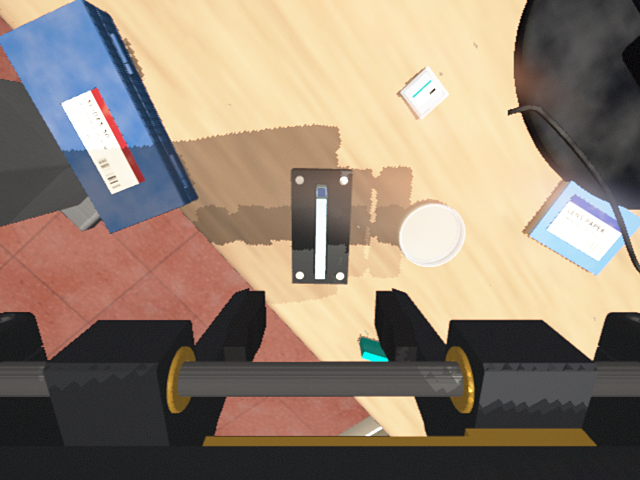

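The wrist picture shows the slide aligned with the tool at column 321, blue notched end at row 186 and clear end at about row 279, midway between the fingers.

Run:
```python
from h import *
np.set_printoptions(precision=4,suppress=True)
s=get_state(); c=capture('wrist')
f=c['frame'].astype(int); 
m=np.zeros((480,640),np.uint8); sub=f[185:283,312:332].sum(-1); m[185:283,312:332]=(sub>450)
n,L,S,C=cv2.connectedComponentsWithStats(m); k=1+S[1:,4].argmax(); print(S[k])
pts=np.argwhere(L==k)[:,::-1]; lo,hi=pts[:,1].min(),pts[:,1].max()
a=at_z(c,(pts[pts[:,1]<lo+4,0].mean(),lo),.036,s); b=at_z(c,(pts[pts[:,1]>hi-6,0].mean(),hi),.036,s)
d=a-b; print(a,b,np.linalg.norm(d),np.degrees(np.arctan2(d[1],d[0])))
u=d/np.linalg.norm(d); print('centre from clear end',b+.038*u,'from notch edge',a-.030*u)
```

```text
[316 201  12  80 827]
[ 0.5547 -0.4503  0.036 ] [ 0.5119 -0.5025  0.036 ] 0.06751425071540222 50.6487544691581
centre from clear end [ 0.536  -0.4731  0.036 ] from notch edge [ 0.5357 -0.4735  0.036 ]
```

Run:
```python
from h import *
plan([([.536,-.474,.10],down(51.3),3),([.536,-.474,.047],down(51.3),4)])
```

```text
1 t [0.001 0.001 0.064] w [0.    0.    0.002]
2 t [0.001 0.001 0.065] w [0.    0.    0.002]
3 t [0.002 0.001 0.064] w [0.    0.    0.002]
4 t [0.    0.    0.033] w [0. 0. 0.]
5 t [0.    0.    0.033] w [0. 0. 0.]
6 t [0.    0.    0.033] w [0. 0. 0.]
7 t [0.    0.    0.033] w [0. 0. 0.]
```

>>> move_arm(rows=[{"tx": 0.002,"ty": 0.001,"tz": 0.064,"wx": 0,"wy": 0,"wz": 0.002,"claw": 0.4},{"tx": 0.002,"ty": 0.001,"tz": 0.065,"wx": 0,"wy": 0,"wz": 0.002,"claw": 0.4},{"tx": 0.001,"ty": 0.001,"tz": 0.064,"wx": 0,"wy": 0,"wz": 0,"claw": 0.4},{"tx": 0,"ty": 0,"tz": 0.033,"wx": 0,"wy": 0,"wz": 0,"claw": 0.4},{"tx": 0,"ty": 0,"tz": 0.033,"wx": 0,"wy": 0,"wz": 0,"claw": 0.4}])

```text
time: 9.2
position: [0.5366, -0.4743, 0.0733]
tcp_rot: [180.0, 0.0, 51.5]
wrist_force: [-0.4, 0.1, -0.4]
gripper_width: 0.402
gripper_force: 0.0
```

>>> move_arm(rows=[{"tx": 0,"ty": 0,"tz": 0.033,"wx": 0,"wy": 0,"wz": 0,"claw": 0.4},{"tx": 0,"ty": 0,"tz": 0.03,"wx": 0,"wy": 0,"wz": 0,"claw": 0.4},{"tx": 0,"ty": 0,"tz": 0,"wx": 0,"wy": 0,"wz": 0,"claw": 0.4}])

```text
time: 9.57
position: [0.5357, -0.4737, 0.047]
tcp_rot: [-179.9, 0.0, 51.5]
wrist_force: [-0.3, -0.2, -0.4]
gripper_width: 0.401
gripper_force: 0.0
```

>>> move_arm(rows=[{"tx": 0,"ty": 0,"tz": 0,"wx": 0,"wy": 0,"wz": 0,"claw": 0.2},{"tx": 0,"ty": 0,"tz": 0,"wx": 0,"wy": 0,"wz": 0,"claw": 0.1},{"tx": 0,"ty": 0,"tz": 0,"wx": 0,"wy": 0,"wz": 0,"claw": 0},{"tx": 0,"ty": 0,"tz": 0,"wx": 0,"wy": 0,"wz": 0,"claw": 0},{"tx": 0,"ty": 0,"tz": 0,"wx": 0,"wy": 0,"wz": 0,"claw": 0}], squeeze=15)

```text
time: 10.2
position: [0.5365, -0.4744, 0.0486]
tcp_rot: [180.0, 0.0, 51.5]
wrist_force: [-0.0, -0.1, 2.5]
gripper_width: 0.091
gripper_force: 15.0
```

```bash
cat >> h.py <<'E'
def tilt(a,yaw=90):
    return down(yaw)*R.from_rotvec([-np.radians(a),0,0])
E
python3 - <<'E'
from h import *
p,r=pose()
print(tilt(62).as_matrix())
C=np.array([.455,-.306,.168])
def tc(a,c=C): return c-.025*tilt(a).as_matrix()[:,2]
plan([(p+[0,0,.06],r,5),(p+[0,0,.14],r,2),([.50,-.33,.20],down(80),5),(tc(20,C+[0,0,.03]),tilt(20),3),(tc(62),tilt(62),7)])
E
```

```text
[[ 1.38777878e-16  4.69471563e-01  8.82947593e-01]
 [ 1.00000000e+00 -8.32667268e-17 -1.11022302e-16]
 [ 0.00000000e+00  8.82947593e-01 -4.69471563e-01]]
1 t [ 0.    0.   -0.03] w [0. 0. 0.]
2 t [ 0.    0.   -0.03] w [0. 0. 0.]
3 t [ 0.    0.   -0.03] w [0. 0. 0.]
4 t [ 0.    0.   -0.03] w [0. 0. 0.]
5 t [ 0.    0.   -0.03] w [0. 0. 0.]
6 t [ 0.   0.  -0.1] w [0. 0. 0.]
7 t [ 0.   0.  -0.1] w [0. 0. 0.]
8 t [ 0.045 -0.059 -0.006] w [ 0.     0.    -0.048]
9 t [ 0.051 -0.055 -0.006] w [ 0.     0.    -0.047]
10 t [ 0.056 -0.049 -0.005] w [ 0.     0.    -0.048]
11 t [ 0.06  -0.043 -0.006] w [ 0.     0.    -0.047]
12 t [ 0.065 -0.037 -0.006] w [ 0.     0.    -0.048]
13 t [ 0.012 -0.047 -0.018] w [-0.055  0.005 -0.027]
14 t [ 0.015 -0.045 -0.023] w [-0.056  0.005 -0.028]
15 t [ 0.017 -0.04  -0.028] w [-0.055  0.005 -0.027]
16 t [ 0.    -0.01   0.012] w [-0.05  0.    0.  ]
17 t [ 0.    -0.011  0.012] w [-0.05  0.    0.  ]
18 t [ 0.    -0.012  0.01 ] w [-0.05  0.    0.  ]
19 t [ 0.    -0.013  0.009] w [-0.05  0.    0.  ]
20 t [ 0.    -0.013  0.007] w [-0.05  0.    0.  ]
21 t [ 0.    -0.015  0.006] w [-0.05  0.    0.  ]
22 t [ 0.    -0.015  0.005] w [-0.05  0.    0.  ]
```

>>> move_arm(rows=[{"tx": 0,"ty": 0,"tz": -0.03,"wx": 0,"wy": 0,"wz": 0,"claw": 0},{"tx": 0,"ty": 0,"tz": -0.03,"wx": 0,"wy": 0,"wz": 0,"claw": 0},{"tx": 0,"ty": 0,"tz": -0.03,"wx": 0,"wy": 0,"wz": 0,"claw": 0},{"tx": 0,"ty": 0,"tz": -0.03,"wx": 0,"wy": 0,"wz": 0,"claw": 0},{"tx": 0,"ty": 0,"tz": -0.03,"wx": 0,"wy": 0,"wz": 0,"claw": 0}])

```text
time: 10.82
position: [0.5363, -0.4742, 0.1091]
tcp_rot: [180.0, 0.0, 51.5]
wrist_force: [0.3, -1.1, -0.8]
gripper_width: 0.09
gripper_force: 15.0
```

>>> move_arm(rows=[{"tx": 0,"ty": 0,"tz": -0.1,"wx": 0,"wy": 0,"wz": 0,"claw": 0},{"tx": 0,"ty": 0,"tz": -0.1,"wx": 0,"wy": 0,"wz": 0,"claw": 0},{"tx": 0.045,"ty": -0.059,"tz": -0.006,"wx": 0,"wy": 0,"wz": -0.048,"claw": 0},{"tx": 0.051,"ty": -0.055,"tz": -0.006,"wx": 0,"wy": 0,"wz": -0.047,"claw": 0},{"tx": 0.056,"ty": -0.049,"tz": -0.006,"wx": 0,"wy": 0,"wz": -0.048,"claw": 0}])

```text
time: 11.45
position: [0.514, -0.3865, 0.196]
tcp_rot: [180.0, 0.0, 68.8]
wrist_force: [0.3, 0.6, 0.4]
gripper_width: 0.088
gripper_force: 15.0
```

>>> move_arm(rows=[{"tx": 0.06,"ty": -0.043,"tz": -0.006,"wx": 0,"wy": 0,"wz": -0.047,"claw": 0},{"tx": 0.065,"ty": -0.037,"tz": -0.006,"wx": 0,"wy": 0,"wz": -0.048,"claw": 0},{"tx": 0.012,"ty": -0.047,"tz": -0.018,"wx": -0.055,"wy": 0.005,"wz": -0.027,"claw": 0},{"tx": 0.015,"ty": -0.045,"tz": -0.023,"wx": -0.056,"wy": 0.005,"wz": -0.028,"claw": 0},{"tx": 0.017,"ty": -0.04,"tz": -0.028,"wx": -0.055,"wy": 0.005,"wz": -0.027,"claw": 0}])

```text
time: 12.08
position: [0.4457, -0.3056, 0.2225]
tcp_rot: [159.8, 0.1, 90.1]
wrist_force: [0.0, -0.0, -0.1]
gripper_width: 0.089
gripper_force: 15.0
```

Run:
```python
from h import *
np.set_printoptions(precision=4,suppress=True)
s=get_state(); print(s['position'],s['tcp_rot'],s['q'],s['gripper_width'])
c=capture('wrist'); save(c,'w4.png')
for l in('slide_center','slide_notch','slide_frosted_end','box_top'):
    for r in landmark_of(l,c)[:2]: print(l,np.round(r['xy']),round(r['conf'],2),at_d(c,r['xy'],s))
c=capture('scene');save(c,'s4.png',(180,180,420,360),3)
```

```text
[ 0.4457 -0.3056  0.2225] [159.8398   0.094   90.1429] [ 64.9744  20.6165 -34.1244 117.7541   0.4898  28.0454  34.0481] 0.08932984710589453
slide_center [322. 309.] 0.62 [ 0.4512 -0.2993  0.2104]
slide_notch [322. 247.] 0.94 [ 0.4534 -0.2727  0.2038]
slide_frosted_end [320. 232.] 0.87 [ 0.4553 -0.268   0.1963]
box_top [261. 228.] 0.95 [ 0.4564 -0.3065  0.0349]
box_top [295. 229.] 0.28 [ 0.4891 -0.311   0.0342]
```

View pics/s4.png

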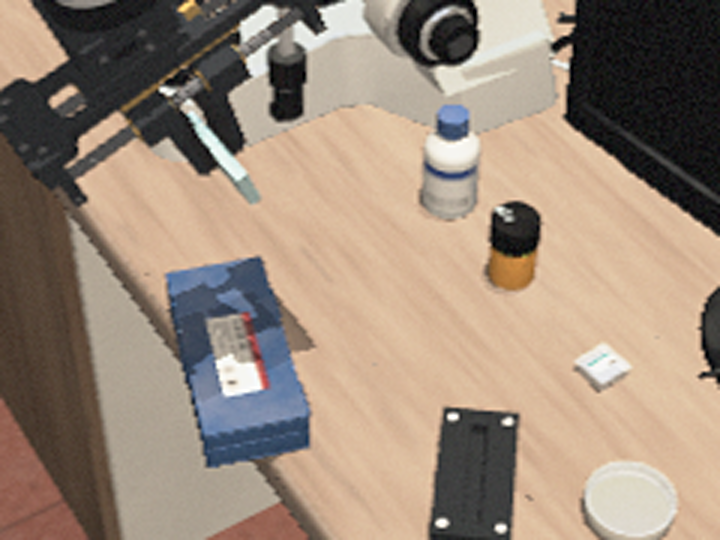

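The picture shows the lid closed (crop 240,360), the stand empty, and the slide held above the box with the blue end away to the left. Now I'll tilt on.

>>> move_arm(rows=[{"tx": 0,"ty": -0.01,"tz": 0.008,"wx": -0.05,"wy": 0,"wz": 0,"claw": 0},{"tx": 0,"ty": -0.011,"tz": 0.008,"wx": -0.05,"wy": 0,"wz": 0,"claw": 0},{"tx": 0,"ty": -0.011,"tz": 0.006,"wx": -0.05,"wy": 0,"wz": 0,"claw": 0}])

```text
time: 12.75
position: [0.4409, -0.3005, 0.2103]
tcp_rot: [146.0, -1.1, 90.7]
wrist_force: [0.7, 0.6, 0.2]
gripper_width: 0.092
gripper_force: 15.0
```

Run:
```python
from h import *
np.set_printoptions(precision=3,suppress=True)
s=get_state(); print(s['position'],s['tcp_rot'],s['q'])
```

```text
[ 0.441 -0.301  0.21 ] [145.951  -1.104  90.651] [ 81.878  24.592 -46.569 125.503 -25.366  12.827  65.94 ]
```

```bash
cat > kin.py <<'E'
from h import *
import itertools
from scipy.optimize import least_squares
D=[([61.3536,30.7353,-.2519,88.1158,.1493,61.1523,-4.0797],(.2732,-.5898,.2637),(-179.997,.002,24.855)),
([24.2552,29.9398,4.7912,89.6874,-2.6832,60.5052,-78.22],(.5465,-.3366,.2636),(179.95,.028,-17.952)),
([45.1789,42.8552,-11.4283,80.0444,9.1629,58.0062,-6.3257],(.5336,-.4767,.1761),(-179.998,.017,51.81)),
([64.9744,20.6165,-34.1244,117.7541,.4898,28.0454,34.0481],(.4457,-.3056,.2225),(159.84,.094,90.143)),
([81.878,24.592,-46.569,125.503,-25.366,12.827,65.94],(.441,-.301,.210),(145.951,-1.104,90.651))]
ry=lambda a:R.from_euler('y',a,degrees=True); rz=lambda a:R.from_euler('z',a,degrees=True)
LO=np.array([-154.64,-21.42,-72.66,13.99,-74.86,10.95,-158.01]);HI=np.array([154.64,123.67,72.17,137.28,254.86,109.41,158.01])
def fk(q,x,sg):
    A=rz(x[0])*rz(sg[0]*q[0]); p=np.array([x[9],x[10],x[1]])
    A=A*ry(sg[4]*q[1])*rz(sg[1]*q[2]); p=p+A.apply([x[2],x[11],x[3]])
    A=A*ry(sg[4]*q[3]); p=p+A.apply([x[4],0,0]); A=A*rz(sg[2]*q[4]); p=p+A.apply([0,x[12],x[5]])
    A=A*ry(sg[4]*q[5]); p=p+A.apply([x[6],0,0])
    A=A*rz(sg[3]*q[6]); p=p+A.apply([0,0,x[7]]); return p,A*rz(x[8])
def fit():
    best=None
    for sg in itertools.product([1,-1],repeat=4):
        sg=sg+(1,)
        def f(x):
            o=[]
            for q,p,e in D:
                P,A=fk(q,x,sg); o+=list(P-p)+list((A.inv()*R.from_euler('xyz',e,degrees=True)).as_rotvec()*.3)
            return np.array(o)
        for c in(0,90,180,-90):
            r=least_squares(f,[0,.35,0,.4,0,.4,0,.2,c,0,0,0,0])
            if best is None or r.cost<best[0]: best=(r.cost,r.x,sg,f(r.x))
    return best
E
python3 - <<'E'
from kin import *
np.set_printoptions(precision=4,suppress=True)
b=fit(); print(b[0],b[1],b[2]); print(np.abs(b[3]).max())
np.savez('kin.npz',x=b[1],s=b[2])
x,sg=b[1],b[2]
# feasibility
rng=np.random.default_rng(0)
q0=np.array(D[-1][0])
for a in(50,55,60):
  for z in(.17,.20):
    for yaw in(90,75,105):
      A=tilt(a,yaw); p=np.array([.455,-.306,z])-.025*A.as_matrix()[:,2]; sols=[]
      for k in range(12):
        g=q0 if k==0 else rng.uniform(LO,HI)
        g=np.clip(g,LO+2,HI-2)
        r=least_squares(lambda q:np.r_[(lambda F:np.r_[(F[0]-p)*10,(F[1].inv()*A).as_rotvec()*3])(fk(q,x,sg)),(q-q0)*1e-5],g,bounds=(LO+1,HI-1))
        if np.abs(r.fun[:6]).max()<.01: sols.append(r.x)
      sols.sort(key=lambda q:abs(q-q0).max()); print(a,z,yaw,len(sols),np.round(sols[0]) if sols else None)
E
```

```text
1.5163454908481036e-05 [-0.6909  0.3658  0.0028  0.5089  0.0276  0.4581  0.0028  0.2921 89.3412
 -0.0004 -0.0019 -0.0343 -0.0015] (-1, -1, -1, -1, 1)
0.0032317255108549325
50 0.17 90 1 [ 56.  28.  -7. 132. 247.  37. 157.]
50 0.17 75 0 None
50 0.17 105 9 [106.  50. -66. 124. -16.  12.  88.]
50 0.2 90 7 [ 89.  29. -46. 132. 252.  19. 157.]
50 0.2 75 0 None
50 0.2 105 9 [107.  46. -68. 124. -19.  15.  88.]
55 0.17 90 2 [ 32.  35.  23. 133. 242.  58. 157.]
55 0.17 75 0 None
55 0.17 105 7 [108.  54. -66. 125. -30.  12. 106.]
55 0.2 90 6 [ 53.  26.  -2. 133. 247.  44. 157.]
55 0.2 75 0 None
55 0.2 105 10 [111.  53. -71. 125. -16.  14.  90.]
60 0.17 90 5 [ 112.   63.  -72.  135.  174.   13. -101.]
60 0.17 75 0 None
60 0.17 105 8 [111.  59. -67. 125. -36.  12. 117.]
60 0.2 90 6 [ 111.   53.  -70.  135.  204.   12. -138.]
60 0.2 75 0 None
60 0.2 105 7 [114.  58. -72. 125. -23.  13. 101.]
```

```bash
cat >> kin.py <<'E'
def load():
    z=np.load('kin.npz'); return z['x'],tuple(z['s'])
def ik(p,A,g,q0,x,sg,m=1.5):
    def f(q):
        P,B=fk(q,x,sg); return np.r_[(P-p)*10,(B.inv()*A).as_rotvec()*3,(q-q0)*1e-5]
    r=least_squares(f,np.clip(g,LO+m+.1,HI-m-.1),bounds=(LO+m,HI-m)); return r.x,np.abs(r.fun[:6]).max()
E
python3 - <<'E'
from kin import *
x,sg=load()
q0=np.array(D[-1][0])
for a in(52,56):
 for z in(.18,.20):
  for dx in(0,.012):
   for dy in(0,):
    g=np.array([107,46,-68,124,-19,15,88.])
    for yaw in(105,100,97,94,90):
      A=tilt(a,yaw); p=np.array([.455+dx,-.306+dy,z])-.025*A.as_matrix()[:,2]
      q,e=ik(p,A,g,g,x,sg)
      print(a,z,dx,yaw,round(e,3),np.round(q))
      if e<.01: g=q
E
```

```text
52 0.18 0 105 0.0 [108.  51. -67. 125. -18.  13.  90.]
52 0.18 0 100 0.0 [102.  43. -59. 127. -68.  12. 134.]
52 0.18 0 97 0.065 [102.  42. -59. 128. -73.  12. 137.]
52 0.18 0 94 0.153 [102.  41. -58. 128. -73.  12. 134.]
52 0.18 0 90 0.261 [101.  39. -58. 128. -73.  12. 130.]
52 0.18 0.012 105 0.0 [106.  50. -66. 124. -23.  12.  95.]
52 0.18 0.012 100 0.0 [100.  43. -58. 127. -71.  12. 136.]
52 0.18 0.012 97 0.079 [100.  42. -58. 127. -73.  12. 136.]
52 0.18 0.012 94 0.165 [ 99.  40. -57. 127. -73.  12. 133.]
52 0.18 0.012 90 0.272 [ 99.  38. -57. 127. -73.  12. 129.]
52 0.2 0 105 0.0 [109.  48. -69. 125. -19.  15.  89.]
52 0.2 0 100 0.0 [105.  42. -63. 127. -56.  12. 121.]
52 0.2 0 97 0.017 [103.  40. -61. 129. -73.  12. 135.]
52 0.2 0 94 0.103 [103.  38. -61. 129. -73.  12. 132.]
52 0.2 0 90 0.207 [102.  36. -60. 129. -73.  12. 128.]
52 0.2 0.012 105 0.0 [107.  48. -69. 124. -19.  14.  89.]
52 0.2 0.012 100 0.0 [103.  42. -62. 127. -60.  12. 123.]
52 0.2 0.012 97 0.031 [101.  39. -60. 128. -73.  12. 134.]
52 0.2 0.012 94 0.115 [101.  38. -60. 128. -73.  12. 131.]
52 0.2 0.012 90 0
[... 486 characters left out ...]
-73.  12. 140.]
56 0.18 0.012 94 0.221 [104.  46. -61. 127. -73.  12. 138.]
56 0.18 0.012 90 0.343 [104.  44. -60. 127. -73.  12. 134.]
56 0.2 0 105 0.0 [112.  53. -71. 125. -18.  13.  92.]
56 0.2 0 100 0.0 [108.  46. -64. 128. -66.  12. 134.]
56 0.2 0 97 0.065 [107.  45. -64. 129. -73.  12. 139.]
56 0.2 0 94 0.16 [107.  44. -64. 129. -73.  12. 137.]
56 0.2 0 90 0.278 [107.  42. -63. 129. -73.  12. 133.]
56 0.2 0.012 105 0.0 [110.  54. -71. 124. -18.  13.  92.]
56 0.2 0.012 100 0.0 [105.  46. -63. 127. -70.  12. 137.]
56 0.2 0.012 97 0.082 [105.  45. -63. 128. -73.  12. 138.]
56 0.2 0.012 94 0.176 [105.  43. -63. 128. -73.  12. 135.]
56 0.2 0.012 90 0.293 [105.  41. -63. 128. -73.  12. 132.]
```

Run:
```python
from kin import *
np.set_printoptions(precision=4,suppress=True)
x,sg=load(); s=get_state(); q0=np.array(s['q'])
A=tilt(56,105); p=np.array([.457,-.306,.19])-.025*A.as_matrix()[:,2]
q,e=ik(p,A,np.array([110,53,-69,125,-19,14,92.]),np.array([110,53,-69,125,-19,14,92.]),x,sg,2); print(q,e)
P0,A0=fk(q0,x,sg); pm,rm=pose(); print(pm-P0)
N=10; w=[]
for i in range(1,N+1):
    f=i/N; Pi,Ai=fk(q0+(q-q0)*f,x,sg); w.append((Pi+(pm-P0)*(1-f),Ai,1)); 
    print(Pi+.025*Ai.as_matrix()[:,2], np.degrees(np.arccos(-Ai.as_matrix()[2,2])))
plan(w)
```

```text
[110.1575  53.2348 -68.5842 124.9928 -26.1786  12.9501 101.1129] 6.009566351217199e-07
[0.0003 0.0006 0.0007]
[ 0.4528 -0.2985  0.1792] 34.941155948875426
[ 0.4516 -0.2963  0.1716] 36.212619657527064
[ 0.451  -0.2944  0.1662] 37.842244389390565
[ 0.4511 -0.2929  0.1631] 39.78862466939438
[ 0.4516 -0.2922  0.1621] 42.00982145425603
[ 0.4526 -0.2925  0.1634] 44.46626697480877
[ 0.4539 -0.2938  0.1669] 47.12235585713297
[ 0.4551 -0.2964  0.1726] 49.94703139600198
[ 0.4563 -0.3004  0.1803] 52.91373222622059
[ 0.457 -0.306  0.19 ] 55.99999809288444
1 t [ 0.003 -0.019  0.018] w [-0.007  0.013 -0.01 ]
2 t [ 0.003 -0.014  0.014] w [-0.009  0.015 -0.009]
3 t [ 0.002 -0.011  0.011] w [-0.013  0.014 -0.009]
4 t [ 0.002 -0.006  0.006] w [-0.015  0.012 -0.009]
5 t [-0.001 -0.003  0.003] w [-0.018  0.01  -0.01 ]
6 t [-0.001  0.001  0.   ] w [-0.019  0.008 -0.009]
7 t [-0.005  0.005 -0.005] w [-0.022  0.005 -0.011]
8 t [-0.006  0.008 -0.008] w [-0.024  0.003 -0.01 ]
9 t [-0.01   0.012 -0.013] w [-0.024 -0.001 -0.012]
10 t [-0.013  0.015 -0.016] w [-0.026 -0.003 -0.012]
```

>>> move_arm(rows=[{"tx": 0.003,"ty": -0.019,"tz": 0.018,"wx": -0.007,"wy": 0.013,"wz": -0.01,"claw": 0},{"tx": 0.003,"ty": -0.014,"tz": 0.014,"wx": -0.009,"wy": 0.015,"wz": -0.009,"claw": 0},{"tx": 0.002,"ty": -0.011,"tz": 0.011,"wx": -0.013,"wy": 0.014,"wz": -0.009,"claw": 0},{"tx": 0.002,"ty": -0.006,"tz": 0.006,"wx": -0.015,"wy": 0.012,"wz": -0.009,"claw": 0},{"tx": -0.001,"ty": -0.003,"tz": 0.003,"wx": -0.018,"wy": 0.01,"wz": -0.01,"claw": 0}])

```text
time: 13.38
position: [0.4376, -0.2957, 0.182]
tcp_rot: [138.1, -3.7, 100.0]
wrist_force: [-0.3, -0.1, -0.9]
gripper_width: 0.092
gripper_force: 15.0
```

```bash
cat > nxt.py <<'E'
from kin import *
import sys
np.set_printoptions(precision=4,suppress=True)
x,sg=load(); s=get_state(); q0=np.array(s['q']); pm,rm=pose(); M=rm.as_matrix()
print('t',s['time'],'slide',pm+.025*M[:,2],'tilt',np.degrees(np.arccos(-M[2,2])),'label up',M[2,1],'frosted',M[:,0],'q',q0)
g=np.array([110,53,-68.6,125,-26,13,101.])
a,yaw,N=[float(v) for v in sys.argv[1:4]]; N=int(N)
A=tilt(a,yaw); p=np.array([.457,-.306,.19])-.025*A.as_matrix()[:,2]
q,e=ik(p,A,g,g,x,sg,1.5); print(q,e)
P0,A0=fk(q0,x,sg); w=[]
for i in range(1,N+1):
    f=i/N; Pi,Ai=fk(q0+(q-q0)*f,x,sg); w.append((Pi+(pm-P0)*(1-f),Ai,1))
plan(w)
E
python3 nxt.py 56 105 7
```

```text
t 13.375 slide [ 0.4538 -0.2916  0.1634] tilt 42.058544884994895 label up 0.666759000551519 frosted [-0.1733  0.9827  0.0647] q [ 95.8115  39.2873 -58.1326 125.1694 -23.6056  12.0104  81.5312]
[110.1706  53.2552 -68.6071 124.9929 -26.0652  12.9408 101.0069] 8.891084535278535e-10
1 t [-0.001  0.    -0.001] w [-0.014  0.002 -0.008]
2 t [-0.003  0.001 -0.002] w [-0.015  0.005 -0.006]
3 t [-0.003  0.004 -0.005] w [-0.016  0.004 -0.007]
4 t [-0.005  0.005 -0.006] w [-0.016  0.002 -0.007]
5 t [-0.006  0.007 -0.008] w [-0.018  0.001 -0.007]
6 t [-0.008  0.009 -0.01 ] w [-0.018 -0.001 -0.008]
7 t [-0.01   0.01  -0.012] w [-0.018 -0.002 -0.009]
```

Tracking the model closely; continuing.

>>> move_arm(rows=[{"tx": -0.001,"ty": 0,"tz": -0.001,"wx": -0.014,"wy": 0.002,"wz": -0.008,"claw": 0},{"tx": -0.003,"ty": 0.001,"tz": -0.002,"wx": -0.015,"wy": 0.005,"wz": -0.006,"claw": 0},{"tx": -0.003,"ty": 0.004,"tz": -0.005,"wx": -0.016,"wy": 0.004,"wz": -0.007,"claw": 0},{"tx": -0.005,"ty": 0.005,"tz": -0.006,"wx": -0.016,"wy": 0.002,"wz": -0.007,"claw": 0},{"tx": -0.006,"ty": 0.007,"tz": -0.008,"wx": -0.018,"wy": 0.001,"wz": -0.007,"claw": 0}])

```text
time: 14.0
position: [0.4372, -0.304, 0.1926]
tcp_rot: [128.4, -1.8, 104.0]
wrist_force: [-0.1, 0.4, -0.0]
gripper_width: 0.088
gripper_force: 15.0
```

```bash
python3 nxt.py 56 105 4
```

```text
t 14.0 slide [ 0.4561 -0.2988  0.1771] tilt 51.61921310773406 label up 0.7832499025428508 frosted [-0.2425  0.9696  0.032 ] q [105.7654  49.7406 -65.9552 125.1407 -24.0403  11.3808  94.1822]
[110.1706  53.2552 -68.6071 124.9929 -26.0652  12.9408 101.0069] 8.891084535278535e-10
1 t [-0.004  0.004 -0.005] w [-0.009 -0.003 -0.005]
2 t [-0.004  0.005 -0.005] w [-0.009  0.    -0.004]
3 t [-0.004  0.005 -0.005] w [-0.009  0.001 -0.004]
4 t [-0.005  0.006 -0.006] w [-0.01  -0.001 -0.004]
```

>>> move_arm(rows=[{"tx": -0.004,"ty": 0.004,"tz": -0.005,"wx": -0.009,"wy": -0.003,"wz": -0.005,"claw": 0},{"tx": -0.004,"ty": 0.005,"tz": -0.005,"wx": -0.009,"wy": 0,"wz": -0.004,"claw": 0},{"tx": -0.004,"ty": 0.005,"tz": -0.005,"wx": -0.009,"wy": 0.001,"wz": -0.004,"claw": 0},{"tx": -0.005,"ty": 0.006,"tz": -0.006,"wx": -0.01,"wy": -0.001,"wz": -0.004,"claw": 0},{"tx": 0,"ty": 0,"tz": 0,"wx": 0,"wy": 0,"wz": 0,"claw": 0}])

```text
time: 14.62
position: [0.4353, -0.3115, 0.2038]
tcp_rot: [124.0, 0.0, 104.8]
wrist_force: [0.3, 0.2, 0.5]
gripper_width: 0.094
gripper_force: 15.0
```

```bash
python3 nxt.py 56 105 1
python3 - <<'E'
from h import *
np.set_printoptions(precision=4,suppress=True)
s=get_state(); print(s['joint_vel'],s['gripper_width'],s['wrist_force'])
c=capture('wrist')
for l in('slide_center','slide_notch','slide_frosted_end','box_top'):
    for r in landmark_of(l,c)[:1]: print(l,np.round(r['xy']),round(r['conf'],2),at_d(c,r['xy'],s))
a=c['frame']; b=capture('scene')['frame'][160:400,180:420]
cv2.imwrite('pics/fin.png',np.hstack([cv2.resize(a,(400,300)),cv2.resize(b,(400,300*1))])[:,:,::-1])
E
```

```text
t 14.625 slide [ 0.4553 -0.3062  0.1899] tilt 55.9937133926405 label up 0.8289761974859742 frosted [-0.2554  0.9668 -0.0002] q [109.6001  53.4259 -68.5311 125.1906 -27.4819  11.5039 102.4291]
[110.1706  53.2552 -68.6071 124.9929 -26.0652  12.9408 101.0069] 8.891084535278535e-10
1 t [-0.001  0.003  0.003] w [ 0.     0.001 -0.001]
[-0.4763 -0.8994  0.0399  0.2775 -0.3462  0.0588 -0.373 ] 0.09388183911276672 [0.3466 0.2493 0.5261]
slide_center [320. 310.] 0.62 [ 0.4438 -0.3027  0.1967]
slide_notch [322. 247.] 0.71 [ 0.4435 -0.2753  0.1931]
slide_frosted_end [320. 234.] 0.73 [ 0.4448 -0.2699  0.1905]
box_top [146. 253.] 0.55 [ 0.4568 -0.3076  0.0342]
```

View pics/fin.png

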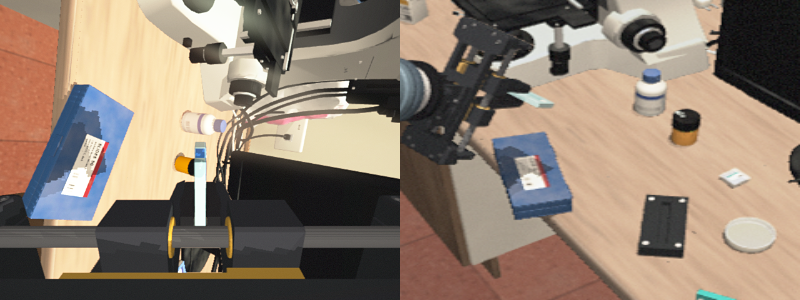

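The final picture shows the box closed (right panel 535,175), the bystanders in place, and the slide tilted 56° with its label face up. It is 156 mm above the middle of the lid, with the blue end 15° off straight left. I'll let it settle and hand in.

>>> move_arm(rows=[{"tx": 0,"ty": 0,"tz": 0,"wx": 0,"wy": 0,"wz": 0,"claw": 0},{"tx": 0,"ty": 0,"tz": 0,"wx": 0,"wy": 0,"wz": 0,"claw": 0},{"tx": 0,"ty": 0,"tz": 0,"wx": 0,"wy": 0,"wz": 0,"claw": 0},{"tx": 0,"ty": 0,"tz": 0,"wx": 0,"wy": 0,"wz": 0,"claw": 0}])

```text
time: 15.42
position: [0.4353, -0.3111, 0.2038]
tcp_rot: [124.1, 0.0, 104.8]
wrist_force: [0.4, -0.3, 0.3]
gripper_width: 0.086
gripper_force: 15.0
```

```bash
python3 -c "
from station import *
s=get_state();print(s['position'],s['tcp_rot'],s['gripper_width'],s['joint_vel']);print(job.hand_in())"
```

```text
[ 0.43533265 -0.31113412  0.20383942] [1.24062725e+02 3.79056116e-02 1.04842590e+02] 0.08588854881697777 [-0.02701774  0.10146402  0.00048987  0.01990121 -0.04927399  0.00534567
 -0.03127253]
the job is handed in; nothing more can be done
None
```

I closed the lid, then handed in with the slide held steady about 156 mm above the middle of the box, label side up (tipped 56°), its frosted end to the left but about 15° short of straight left because of the arm's joint limits; no verdict was returned.

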